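Close the turnbuckle clamp on the knife handle

ROBOT

A 6-joint arm with a two-finger parallel gripper is mounted at the origin on a cart in front of the work surface, level with it; the furniture and walls round the work are solid. World frame = base frame: x ahead of the robot, y to its left, z up, the work surface at z = 0. Lengths are in m, angles in rad, forces in N, time in s.
With the tool pointing down it reaches from about 0.35 to 0.975 m from the base axis. Payload 7.1 kg.
Tool frame: the origin (TCP) lies where the fingers leave the gripper's body, on its centre line; the fingertips stand 80 mm ahead of it and the grasp point (between the pads) lies 61 mm ahead of it; z points along the fingers, y is the direction in which the jaws open and shut (so a half turn about z gives the same grasp; the last joint's range is limited). The gripper opens to 88 mm and grips with 3 to 60 N. Pads are 20 mm wide; open, the fingers measure 115 mm over their backs; the gripper's body (75 mm by 178 mm) begins 61 mm behind the grasp point.
Start: joints at [1.17, 0.423, 1.63, -0, 1.089, -0.019], TCP at [0.233, 0.58, 0.303] pointing down, gripper open.
Joint ranges: [-3, 3], [-0.9, 2.11], [0.09, 2.58], [-1.31, 4.45], [0.11, 2.69], [-2.54, 2.54]. Speed limits (rad/s): [2.39, 2.39, 3.01, 3.14, 3.14, 3.14].

INTERFACE

Orientations are given as a unit quaternion [x, y, z, w].
In Python, from cell import read_state, imaging, order gives the robot as it stands. The module is installed in compiled form; this text tells all that it offers.
- The arm moves only by the shell command python3 -m creep 'ROWS' [FORCE]. ROWS is JSON, a list of rows, each a list of 7 numbers: the shift along the tool's x, y, z in m, then the turn, a rotation vector about the tool's x, y, z in units of 8 degrees (1.0 is 8 degrees), then the gripper's target within -1 to 1 (fully open at 1, half-way at 0, shut at -1). In form: [[x, y, z, ax, ay, az, jaw], ...]. A call has 1 to 5 rows; each row is the pose to reach, as a shift and turn from the pose measured when the call began, along the tool's axes at that moment; what a row does not reach only later rows make up. A row lasts 1/8 s, in which the tool goes at most 62.5 mm and 10.7 degrees, less where a joint would pass 70% of its speed; a pose out of reach is approached as far as the arm can. A call with a gripper value outside its range is refused whole. The fingers move at their own pace and stop on an object; FORCE is the grip in N (left out, the last holds). Time passes only in rows, so rows that repeat a pose let the fingers close. It gives the time, the measured TCP pose, the force and the opening at its end, in the units of the state.
- read_state(): the state, without advancing time (a new reading comes with each control period).
- imaging.get_image(name): name is "side" or "top" or "wrist"; returns (picture, depth): 384x512x3 uint8, blue, green, red; 384x512 float32, m along the optical axis (not along the pixel's ray), 0 where there is no reading.
- imaging.camera_model(name): a dict with "fx", "fy", "cx", "cy" (pixels), "origin" and "attitude" of the camera in the world; the wrist camera has in their place "tool_from_camera" (4x4, takes a point from camera to tool coordinates, whose origin is the TCP and whose axes are the flange's). Camera axes: x right, y down, z forward; pixel columns grow to the right and rows downward; lengths in m; the calibration is good to about 2 mm. The wrist camera is an equidistant fisheye: a pixel r from the principal point sees the ray r / f radians off the axis. A picture is of the moment at which its call begins: read the wrist's pose just before it. camera_model takes no time and is no camera call.
- order.finish_job(): hands the job in, once; it reports no verdict.
The state is a dict: "clock": time; "qpos": joint angles; "qd": joint speeds; "effort": joint torques, N m; "ee_pos": TCP position; "ee_rot": TCP orientation; "contact_force": force on the tool from outside, world axes, zero at the start; "ft_torque": the same for the moment, N m; "opening": finger opening in m.
Only numpy, scipy, OpenCV 4.12 (cv2) and the standard library are available. Lean on these libraries where they do the work, as an engineer would, in place of code of your own. Each camera call takes 0.05 s, during which the arm holds its last target.

TASK

A wooden knife handle lies loose between the jaws of one of the two green turnbuckle clamps, ready to be sanded. Swing that clamp's red-gripped lever right over, away from you and as far as it goes, so that the turnbuckle draws both jaws in and they hold the handle between their pads. Do not turn the lever of the empty clamp.

Things in the scene. Friction and masses are not known exactly. Their poses are not given: they have to be found in the camera images.
- clamp: Clamp with the handle in it, fixed; green base: x -100 to 80, y -74 to 74, 12 mm thick. Origin on the bench, z up; x (away from the robot, within 0.25 rad) is the way the lever swings to close. Screw axis along y through (45,0,55); steel turnbuckle 78 long, 28 thick, lever at its middle. Steel blocks at y +-52 to +-66 (up to z 71); arms to z 35 lead to the jaws with rubber pads at x -62 to -18.
- sleeve (a joint): Turn of turnbuckle and lever, rad. Lever: 10 mm bar, red grip 16 mm thick from 59 to 95 mm off the screw axis (round end to 103). Leans (value - 0.85) from upright in the clamp's xz plane, + away from the robot: starts at 0 to 0.4, upright at 0.85, stop at 1.8. Stays where left (friction 0.15 N m). A radian draws each jaw in 6 mm; sprung pads (2.5 N/mm) touch the handle at about 1.3.
- handle: Brown riveted wooden knife handle, 112 (x) x 29 (y) x 18 mm, 120 g, loose, lying flat on the base plate between the jaws, its length along the clamp's x, its middle near (-40, 0) mm in the clamp's frame. Origin at the centre of its underside, z up.
- spare_sleeve_tip (a point): Centre of the round end of the lever of the other, empty clamp, which is alike in shape and colour and stands about 0.4 m to one side. Leave that lever as it is.

How it is judged:
By the outcome, as a careful person would: the job done as asked, in the order asked, and still so for the second after the job is handed in, with the robot touching nothing.
It also fails if it takes over 32 s, if anything falls off the work surface, if the arm or the gripper's body presses on something with over 40 N, if the wrist force passes 120 N, or if a joint passes its speed limit or range.

## Working session

There is one attempt and no reset: what is moved stays moved. The work goes in short steps, Python scripts to look and compute and a shell command to move; the robot and the scene stay as the last step left them, time stands still between calls to the robot, and variables do not carry over. Pictures are saved under pics/ and viewed, and the job is handed in when it is done.

```bash
mkdir -p pics; ls; python3 - <<'E'
from cell import read_state, imaging, order
import cv2
print(read_state())
for n in ("top","side"):
    p,d=imaging.get_image(n); cv2.imwrite(f"pics/{n}0.png",p); print(n,imaging.camera_model(n)); 
    import numpy as np; np.save(f"{n}0.npy",d); 
E
```

```text
pics
{'clock': 0.0, 'qpos': array([ 1.16998113e+00,  4.23787398e-01,  1.63068197e+00, -1.77866392e-05,
        1.08858028e+00, -1.90037815e-02]), 'qd': array([ 0.00172088,  0.00049671,  0.00069322,  0.00122128, -0.00076097,
        0.00064649]), 'effort': array([-2.52404381e-03, -5.44628334e+01, -2.73659688e+01,  6.41357596e-02,
        2.28298717e-02, -1.34340053e-04]), 'ee_pos': array([0.23269121, 0.57960832, 0.30193813]), 'ee_rot': array([ 1.89744123e-01,  9.81833304e-01, -7.14147257e-04, -1.44094553e-04]), 'contact_force': array([-0.04345813, -1.41454816,  0.0585047 ]), 'ft_torque': array([-0.0264167 , -0.02546915,  0.02496151]), 'opening': 0.08787113802067435}
top {'fx': 400.6059291794601, 'fy': 400.6059291794601, 'cx': 256.433281475066, 'cy': 193.3667612363383, 'origin': array([ 0.33644068, -0.08386302,  0.91920669]), 'attitude': array([-0.69409285,  0.71388397, -0.05532212,  0.07445972])}
side {'fx': 376.07039890310335, 'fy': 376.07039890310335, 'cx': 250.4549757508741, 'cy': 193.77539586637303, 'origin': array([0.33968967, 0.58170479, 0.69230908]), 'attitude': array([-0.11685577,  0.89916216, -0.4193067 ,  0.04510027])}
```

View pics/top0.png

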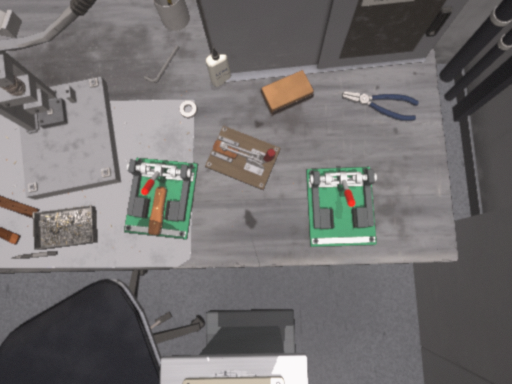

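View pics/side0.png

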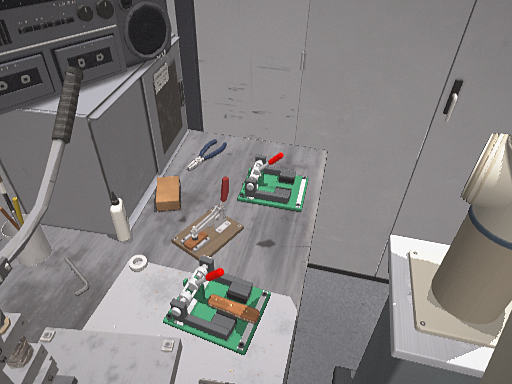

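The loaded clamp is the left one: in the top picture its base is at about (160,198) and the red grip at (148,187). The empty one is at (341,205). Next I measure the loaded one.

```bash
cat > h.py <<'E'
import numpy as np, cv2
from scipy.spatial.transform import Rotation as R
from cell import imaging
def rays(n,uv):
    m=imaging.camera_model(n); uv=np.atleast_2d(uv).astype(float)
    c=np.c_[(uv[:,0]-m['cx'])/m['fx'],(uv[:,1]-m['cy'])/m['fy'],np.ones(len(uv))]
    return np.array(m['origin']), c@R.from_quat(m['attitude']).as_matrix().T
def plane(n,uv,z):
    o,r=rays(n,uv); return o+r*((z-o[2])/r[:,2])[:,None]
def depthpts(n,uv,d):
    o,r=rays(n,uv); uv=np.atleast_2d(uv).astype(int); return o+r*d[uv[:,1],uv[:,0]][:,None]
def masks(p):
    h=cv2.cvtColor(p,cv2.COLOR_BGR2HSV)
    g=cv2.inRange(h,(45,100,40),(85,255,255))
    r=cv2.inRange(h,(0,200,120),(6,255,255))|cv2.inRange(h,(174,200,120),(180,255,255))
    return g,r
E
python3 - <<'E'
from h import *
for n in("top","side"):
    p=cv2.imread(f"pics/{n}0.png"); d=np.load(f"{n}0.npy"); g,r=masks(p)
    for nm,m in(("green",g),("red",r)):
        m=cv2.morphologyEx(m,cv2.MORPH_CLOSE,np.ones((25,25) if nm=="green" else (3,3)))
        for c in cv2.findContours(m,cv2.RETR_EXTERNAL,cv2.CHAIN_APPROX_NONE)[0]:
            if cv2.contourArea(c)<25: continue
            b=cv2.minAreaRect(c)
            print(n,nm,cv2.contourArea(c),np.round(b[0]),np.round(b[1]),round(b[2],1))
            if nm=="green" and n=="top":
                q=plane(n,cv2.boxPoints(b),.012); print(q.round(4).tolist(),q.mean(0).round(4), [np.linalg.norm(q[i]-q[i-1]).round(3) for i in range(4)])
            if nm=="red":
                k=np.zeros_like(m);cv2.drawContours(k,[c],-1,255,-1); v,u=np.nonzero(k&(d>0).astype(np.uint8)*255)
                P=depthpts(n,np.c_[u,v],d); print("  med",np.median(P,0).round(3)," lo",np.percentile(P,3,0).round(3)," hi",np.percentile(P,97,0).round(3))
                bp=cv2.boxPoints(b); s=sorted([(np.linalg.norm(bp[i]-bp[i-1]),tuple((bp[i]+bp[i-1])/2)) for i in range(4)]); print("  ends",[np.round(x[1],1) for x in s[:2]])
E
```

```text
top green 4250.0 [341. 206.] [77. 65.] 87.1
[[0.558, -0.1792, 0.012], [0.5608, -0.328, 0.012], [0.3837, -0.3229, 0.012], [0.3804, -0.1792, 0.012]] [ 0.4707 -0.2523  0.012 ] [np.float64(0.178), np.float64(0.149), np.float64(0.177), np.float64(0.144)]
top green 3382.0 [164. 194.] [62. 74.] 13.1
[[0.4453, 0.2414, 0.012], [0.6149, 0.2075, 0.012], [0.5761, 0.0645, 0.012], [0.4095, 0.1026, 0.012]] [0.5115 0.154  0.012 ] [np.float64(0.143), np.float64(0.173), np.float64(0.148), np.float64(0.171)]
top red 39.5 [350. 198.] [14.  5.] 83.7
  med [ 0.465 -0.251  0.127]  lo [ 0.455 -0.255  0.109]  hi [ 0.485 -0.248  0.133]
  ends [array([349.3, 190.7], dtype=float32), array([350.9, 205.1], dtype=float32)]
top red 29.5 [147. 188.] [ 5. 14.] 37.9
  med [0.499 0.16  0.131]  lo [0.491 0.157 0.111]  hi [0.519 0.166 0.137]
  ends [array([143., 193.], dtype=float32), array([151.4, 182.1], dtype=float32)]
side green 4918.0 [216. 307.] [89. 68.] 22.1
side green 1962.0 [273. 189.] [65. 35.] 10.1
side red 112.5 [214. 274.] [ 7. 19.] 66.8
  med [0.506 0.167 0.121]  lo [0.491 0.161 0.101]  hi [0.524 0.17  0.134]
  ends [array([205.5, 277.9], dtype=float32), array([223.1, 270.3], dtype=float32)]
side red 59.5 [275. 158.] [ 5. 16.] 56.3
  med [ 0.472 -0.246  0.115]  lo [ 0.456 -0.251  0.097]  hi [ 0.489 -0.243  0.129]
  ends [array([268.8, 162.7], dtype=float32), array([281.9, 153.9], dtype=float32)]
```

```bash
python3 - <<'E'
import cv2
p=cv2.imread("pics/top0.png")[145:250,110:210]; cv2.imwrite("pics/c1.png",cv2.resize(p,None,fx=5.5,fy=5.5,interpolation=cv2.INTER_CUBIC))
p=cv2.imread("pics/side0.png")[245:360,155:285]; cv2.imwrite("pics/c2.png",cv2.resize(p,None,fx=5,fy=5,interpolation=cv2.INTER_CUBIC))
E
```

```text
(no output)
```

View pics/c1.png

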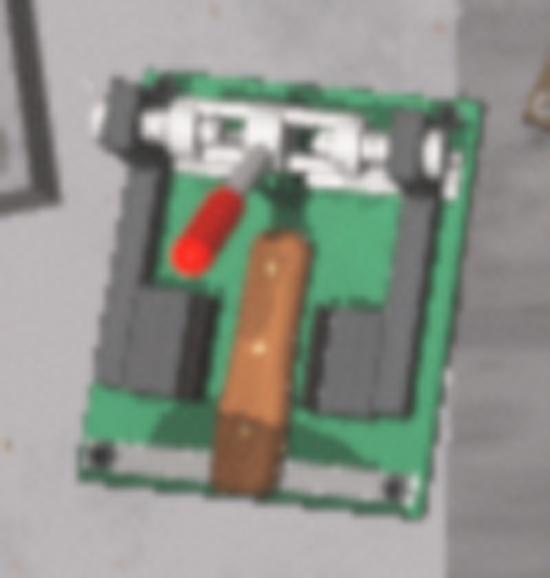

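View pics/c2.png

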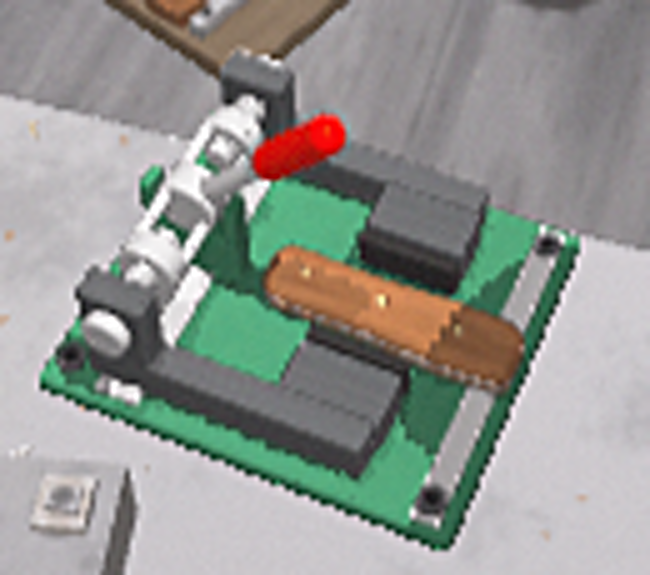

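Top crop: base corners at crop px (80,478), (420,515), (482,100) and (148,70). Red grip end is at (192,257). The handle lies flat between the jaws.

```bash
python3 - <<'E'
from h import *
c=(np.array([[80,478],[420,515],[482,100],[148,70]])-2.25)/5.5+[110,145]
q=plane("top",c,.012); print(q.round(4).tolist(),[np.linalg.norm(q[i]-q[i-1]).round(3) for i in range(4)])
s=(np.array([[445,548],[578,240],[42,388]])-2)/5+[155,245]
print(plane("side",s,.008).round(4).tolist())
# fit
L=np.array([[-.1,.074],[-.1,-.074],[.08,-.074],[.08,.074]])
A=L-L.mean(0);B=q[:,:2]-q[:,:2].mean(0)
th=np.arctan2((A[:,0]*B[:,1]-A[:,1]*B[:,0]).sum(),(A*B).sum())
Rm=np.array([[np.cos(th),-np.sin(th)],[np.sin(th),np.cos(th)]])
o=q[:,:2].mean(0)-Rm@L.mean(0); print("yaw",th,"origin",o, (L@Rm.T+o-q[:,:2]).round(4).tolist())
# red pts in clamp frame
for n in("top","side"):
    p=cv2.imread(f"pics/{n}0.png"); d=np.load(f"{n}0.npy"); g,r=masks(p)
    v,u=np.nonzero(r); P=depthpts(n,np.c_[u,v],d); P=P[P[:,1]>.1]; C=np.c_[(P[:,:2]-o)@Rm,P[:,2]]
    rad=np.hypot(C[:,0]-.045,C[:,2]-.055); k=(rad<.12)
    print(n,rad.min(),rad.max(),"y",np.median(C[k,1]),"lean",np.median(np.arctan2(C[k,0]-.045,C[k,2]-.055)))
E
```

```text
[[0.4262, 0.2434, 0.012], [0.4069, 0.1012, 0.012], [0.5828, 0.0758, 0.012], [0.6009, 0.2201, 0.012]] [np.float64(0.176), np.float64(0.143), np.float64(0.178), np.float64(0.145)]
[[0.4266, 0.2475, 0.008], [0.4069, 0.1008, 0.008], [0.5997, 0.2252, 0.008]]
yaw -0.13467475641627055 origin [0.51410128 0.15876559] [[-0.0012, 0.0021], [-0.0018, -0.0023], [0.0006, -0.0011], [0.0024, 0.0013]]
top 0.06740790656977967 0.10599965679149387 y -0.0006709949256965368 lean -0.6647458649318516
side 0.05701803366270329 0.10347758838495846 y 0.007682732170492108 lean -0.690744349476244
```

```bash
cat >> h.py <<'E'
yaw=-0.135; o=np.array([.5141,.1595])
def w(x,y,z): return np.array([o[0]+np.cos(yaw)*x-np.sin(yaw)*y,o[1]+np.sin(yaw)*x+np.cos(yaw)*y,z])
def arc(lean,r=.08): return w(.045+r*np.sin(lean),0,.055+r*np.cos(lean)+.061)  # TCP
def inc(p,st,full=True):
    T=R.from_quat(st['ee_rot']); d=T.inv().apply(p-st['ee_pos'])
    cands=[]
    for s in(1,-1):
        Y=np.array([-np.sin(yaw),np.cos(yaw),0])*s; Z=np.array([0,0,-1.]); X=np.cross(Y,Z)
        G=R.from_matrix(np.c_[X,Y,Z]); cands.append((T.inv()*G).as_rotvec())
    rv=min(cands,key=np.linalg.norm)
    return d.round(4), (np.degrees(rv)/8).round(2)
E
python3 - <<'E'
from h import *
from cell import read_state
s=read_state(); print(R.from_quat(s['ee_rot']).as_matrix().round(3))
for n in("top","side"):
    d=np.load(f"{n}0.npy"); v,u=np.nonzero(d>0); P=depthpts(n,np.c_[u,v],d)
    k=(P[:,0]>.1)&(P[:,0]<.75)&(P[:,1]>.0)&(P[:,1]<.75)&(P[:,2]>.14); Q=P[k]
    print(n,k.sum())
    for z0 in(.14,.18,.22,.26,.3,.4):
        a=Q[(Q[:,2]>z0)]
        if len(a): print(z0,len(a),a.min(0).round(2),a.max(0).round(2))
print(arc(-.68),arc(-.68)+[0,0,.08]); 
print(inc(arc(-.68)+[0,0,.07],s))
E
```

```text
[[-0.928  0.373 -0.001]
 [ 0.373  0.928 -0.001]
 [ 0.    -0.001 -1.   ]]
top 2811
0.14 2811 [0.67 0.15 0.14] [0.75 0.47 0.42]
0.18 2003 [0.69 0.15 0.18] [0.75 0.42 0.42]
0.22 1728 [0.69 0.15 0.22] [0.75 0.41 0.42]
0.26 1341 [0.7  0.15 0.31] [0.73 0.36 0.42]
0.3 1341 [0.7  0.15 0.31] [0.73 0.36 0.42]
0.4 237 [0.71 0.15 0.4 ] [0.73 0.19 0.42]
side 7336
0.14 7336 [0.1  0.   0.15] [0.74 0.5  0.56]
0.18 6451 [0.1  0.   0.18] [0.74 0.5  0.56]
0.22 5962 [0.1  0.   0.22] [0.74 0.5  0.56]
0.26 4971 [0.1  0.   0.26] [0.74 0.5  0.56]
0.3 4807 [0.1 0.  0.3] [0.74 0.5  0.56]
0.4 2485 [0.25 0.11 0.4 ] [0.74 0.5  0.56]
[0.50884481 0.16021379 0.17820582] [0.50884481 0.16021379 0.25820582]
(array([-0.4126, -0.2862,  0.0542]), array([-0.01, -0.  , -1.77]))
```

```bash
python3 - <<'E'
from h import *
for n in("top","side"):
    d=np.load(f"{n}0.npy"); v,u=np.nonzero(d>0); P=depthpts(n,np.c_[u,v],d)
    for x in np.arange(.1,.8,.1):
      for y in np.arange(-.1,.7,.1):
        k=(abs(P[:,0]-x-.05)<.05)&(abs(P[:,1]-y-.05)<.05)&(P[:,2]>.15)
        if k.sum()>5: print(n,round(x,1),round(y,1),k.sum(),P[k].min(0).round(2),P[k].max(0).round(2),u[k].mean().round(),v[k].mean().round())
print(imaging.camera_model("wrist"))
E
```

```text
top 0.6 0.3 264 [0.69 0.38 0.15] [0.7  0.4  0.25] 17.0 87.0
top 0.6 0.4 479 [0.67 0.4  0.15] [0.7  0.46 0.24] 11.0 97.0
top 0.7 0.1 340 [0.71 0.15 0.37] [0.73 0.2  0.42] 80.0 7.0
top 0.7 0.2 647 [0.71 0.2  0.32] [0.73 0.3  0.39] 52.0 29.0
top 0.7 0.3 833 [0.7  0.3  0.15] [0.74 0.4  0.33] 16.0 62.0
top 0.7 0.4 300 [0.7  0.4  0.15] [0.76 0.45 0.25] 15.0 69.0
side 0.1 0.0 254 [0.1  0.   0.27] [0.11 0.03 0.36] 471.0 178.0
side 0.2 0.4 1180 [0.25 0.46 0.52] [0.26 0.5  0.56] 500.0 357.0
side 0.2 0.5 58 [0.26 0.5  0.55] [0.27 0.5  0.56] 508.0 380.0
side 0.6 0.3 537 [0.69 0.36 0.15] [0.7  0.4  0.33] 20.0 312.0
side 0.6 0.4 1881 [0.67 0.4  0.15] [0.7  0.46 0.3 ] 16.0 354.0
side 0.7 -0.1 140 [ 0.79 -0.1   0.33] [ 0.8  -0.    0.33] 110.0 103.0
side 0.7 0.0 58 [0.79 0.   0.33] [0.8  0.02 0.33] 96.0 116.0
side 0.7 0.1 1411 [0.71 0.11 0.38] [0.74 0.2  0.47] 67.0 107.0
side 0.7 0.2 1095 [0.71 0.2  0.31] [0.73 0.3  0.4 ] 46.0 185.0
side 0.7 0.3 740 [0.7  0.3  0.17] [0.72 0.4  0.33] 17.0 250.0
side 0.7 0.4 157 [0.7  0.4  0.17] [0.72 0.44 0.26] 9.0 367.0
{'fx': 297.3186396354542, 'fy': 297.3186396354542, 'cx': 253.2804308975594, 'cy': 196.9224309174762, 'tool_from_camera': array([[ 5.75116035e-04, -9.69087596e-01, -2.46716234e-01,
         6.73250630e-02],
       [ 9.99999641e-01,  4.03783405e-04,  7.45043555e-04,
        -2.40166454e-04],
       [-6.22392547e-04, -2.46716574e-01,  9.69087481e-01,
        -8.13902938e-02],
       [ 0.00000000e+00,  0.00000000e+00,  0.00000000e+00,
         1.00000000e+00]])}
```

```bash
python3 -m creep '[[-0.05,-0.034,0,0,0,-0.4,1],[-0.1,-0.069,0,0,0,-0.8,1],[-0.15,-0.104,0,0,0,-1.2,1],[-0.2,-0.139,0,0,0,-1.6,1],[-0.25,-0.173,0,0,0,-1.77,1]]' 15; python3 - <<'E'
from h import *
from cell import read_state
s=read_state(); print(inc(arc(-.68)+[0,0,.07],s))
E
```

```text
clock: 0.72
ee_pos: [0.4009, 0.3242, 0.3021]
ee_rot: [0.067, 0.998, -0.001, -0.0]
contact_force: [1.2, 0.5, 0.1]
opening: 0.0879
(array([-0.1288, -0.1481,  0.054 ]), array([-0.01, -0.  ,  0.01]))
```

```bash
python3 -m creep '[[-0.04,-0.046,0.015,0,0,0,1],[-0.08,-0.092,0.03,0,0,0,1],[-0.129,-0.148,0.05,0,0,0,1],[-0.129,-0.148,0.054,0,0,0,1]]' 15; python3 - <<'E'
from h import *
from cell import read_state
s=read_state(); print(inc(arc(-.68),s))
p,d=imaging.get_image("wrist"); cv2.imwrite("pics/w1.png",p)
p,d=imaging.get_image("side"); cv2.imwrite("pics/s1.png",p)
# wrist red centroid ray and predicted
m=imaging.camera_model("wrist"); T=m['tool_from_camera']; Rt=R.from_quat(s['ee_rot'])
w_=lambda P:(lambda c:(lambda th,ph:(m['cx']+m['fx']*th*np.cos(ph),m['cy']+m['fy']*th*np.sin(ph)))(np.arctan2(np.hypot(c[0],c[1]),c[2]),np.arctan2(c[1],c[0])))(T[:3,:3].T@(Rt.inv().apply(P-s['ee_pos'])-T[:3,3]))
for r in(.059,.08,.095): print("pred lever r",r,np.round(w_(arc(-.68,r)-[0,0,.061])))
E
```

```text
clock: 1.23
ee_pos: [0.51, 0.1576, 0.2473]
ee_rot: [0.068, 0.998, -0.001, -0.001]
contact_force: [-0.3, 0.2, -0.3]
opening: 0.088
(array([0.0014, 0.0026, 0.0691]), array([-0.02, -0.01, -0.01]))
pred lever r 0.059 [257. 222.]
pred lever r 0.08 [257. 213.]
pred lever r 0.095 [257. 205.]
```

View pics/w1.png

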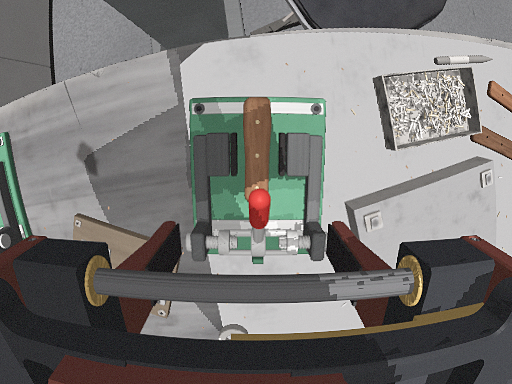

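View pics/s1.png

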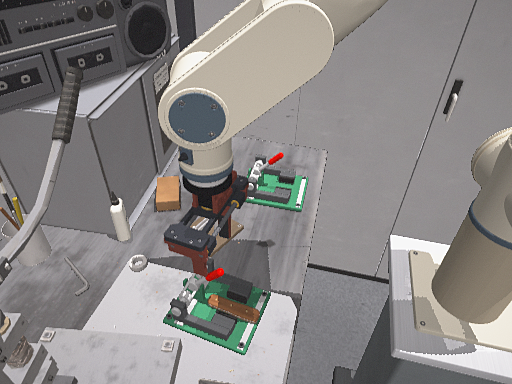

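The wrist picture shows the red grip between the open fingers, its end at (260,199) and its foot at (259,228). This is within a few pixels of the prediction, so I descend over it.

```bash
python3 -m creep '[[0.001,0.001,0.035,0,0,0,1],[0.001,0.002,0.066,0,0,0,1],[0.001,0.002,0.069,0,0,0,1],[0.001,0.002,0.069,0,0,0,1]]' 15; python3 - <<'E'
from h import *
from cell import read_state
s=read_state(); print(inc(arc(-.68),s))
p,d=imaging.get_image("wrist"); cv2.imwrite("pics/w2.png",p)
E
```

```text
clock: 1.82
ee_pos: [0.5081, 0.1621, 0.1789]
ee_rot: [0.067, 0.998, -0.001, -0.001]
contact_force: [-0.4, 1.4, 0.3]
opening: 0.088
(array([-0.001 , -0.0018,  0.0007]), array([-0.01, -0.01,  0.  ]))
```

View pics/w2.png

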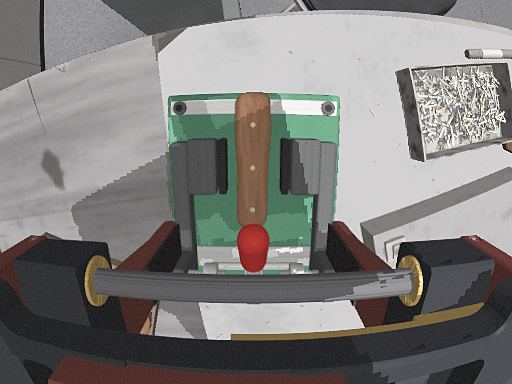

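The grip sits centred between the fingers at (253,248). Closing on it.

```bash
python3 -m creep '[[0,0,0,0,0,0,-1],[0,0,0,0,0,0,-1],[0,0,0,0,0,0,-1],[0,0,0,0,0,0,-1],[0,0,0,0,0,0,-1]]' 15; cat >> h.py <<'E'
def tgt(lean,tilt,st,r=.08):
    g=arc(lean,r)-[0,0,.061]
    Y=-np.array([-np.sin(yaw),np.cos(yaw),0]); f=np.array([np.cos(yaw),np.sin(yaw),0])
    T=R.from_quat(st['ee_rot'])
    if (T.as_matrix()[:,1]@Y)<0: Y=-Y
    Z=np.array([0,0,-1.])*np.cos(tilt)+f*np.sin(tilt); X=np.cross(Y,Z)
    G=R.from_matrix(np.c_[X,Y,Z]); p=g-.061*Z
    return T.inv().apply(p-st['ee_pos']).round(4).tolist(),(np.degrees((T.inv()*G).as_rotvec())/8).round(2).tolist()
def where(st):
    T=R.from_quat(st['ee_rot']).as_matrix(); g=st['ee_pos']+.061*T[:,2]
    q=g[:2]-o; x=np.cos(yaw)*q[0]+np.sin(yaw)*q[1]-.045; z=g[2]-.055
    print("lean",np.arctan2(x,z).round(3),"r",np.hypot(x,z).round(4),"y",(-np.sin(yaw)*q[0]+np.cos(yaw)*q[1]).round(4),"F",st['contact_force'].round(1),"M",st['ft_torque'].round(2),"open",round(st['opening'],4),st['qpos'].round(2))
E
python3 - <<'E'
from h import *
from cell import read_state
s=read_state(); where(s)
for i,l in enumerate((-.58,-.45,-.32,-.18,-.04)): print(tgt(l,.05*(i+1),s))
E
```

```text
clock: 2.5
ee_pos: [0.5085, 0.1619, 0.1793]
ee_rot: [0.067, 0.998, -0.001, -0.001]
contact_force: [-0.1, 0.6, 0.6]
opening: 0.0412
lean -0.678 r 0.0813 y 0.0015 F [-0.1  0.6  0.6] M [0.05 0.   0.03] open 0.0412 [ 0.29  0.47  1.91 -0.    0.76 -1.15]
([-0.004, -0.0016, -0.0035], [-0.01, -0.37, 0.0])
([-0.01, -0.0016, -0.0084], [-0.01, -0.72, 0.0])
([-0.0166, -0.0017, -0.0119], [-0.01, -1.08, 0.0])
([-0.0244, -0.0017, -0.0142], [-0.01, -1.44, 0.0])
([-0.0326, -0.0017, -0.0147], [-0.01, -1.8, 0.0])
```

Still closing (41 mm); continue.

```bash
python3 -m creep '[[0,0,0,0,0,0,-1],[0,0,0,0,0,0,-1],[0,0,0,0,0,0,-1],[0,0,0,0,0,0,-1],[0,0,0,0,0,0,-1]]' 15; 
python3 - <<'E'
from h import *
from cell import read_state
s=read_state(); where(s)
for i,l in enumerate((-.58,-.45,-.32,-.18,-.04)): print(tgt(l,.05*(i+1),s))
E
```

```text
clock: 3.12
ee_pos: [0.5085, 0.1619, 0.1793]
ee_rot: [0.067, 0.998, -0.001, -0.001]
contact_force: [-0.1, -1.3, -0.8]
opening: 0.0161
lean -0.678 r 0.0813 y 0.0015 F [-0.1 -1.3 -0.8] M [-0.11 -0.02 -0.03] open 0.0161 [ 0.29  0.47  1.91 -0.    0.76 -1.15]
([-0.004, -0.0016, -0.0035], [-0.01, -0.37, 0.0])
([-0.01, -0.0016, -0.0084], [-0.01, -0.72, 0.0])
([-0.0166, -0.0016, -0.012], [-0.01, -1.08, 0.0])
([-0.0245, -0.0016, -0.0142], [-0.01, -1.44, 0.0])
([-0.0326, -0.0016, -0.0148], [-0.01, -1.8, 0.0])
```

```bash
python3 -m creep '[[-0.004,0,-0.003,0,-0.37,0,-1],[-0.010,0,-0.008,0,-0.72,0,-1],[-0.0165,0,-0.012,0,-1.08,0,-1],[-0.0245,0,-0.014,0,-1.44,0,-1],[-0.0325,0,-0.0148,0,-1.8,0,-1]]' 15; 
python3 - <<'E'
from h import *
from cell import read_state
s=read_state(); where(s)
for i,l in enumerate((.02,.12,.22,.32,.42)): print(tgt(l,.25,s))
E
```

```text
clock: 3.75
ee_pos: [0.5404, 0.1577, 0.1943]
ee_rot: [0.067, 0.99, -0.009, 0.125]
contact_force: [0.1, -0.3, -0.6]
opening: 0.006
lean -0.044 r 0.0803 y 0.0017 F [ 0.1 -0.3 -0.6] M [0.05 0.11 0.02] open 0.006 [ 0.31  0.43  1.96 -0.21  0.54 -0.96]
([-0.005, -0.0017, 0.0015], [-0.01, 0.01, 0.0])
([-0.0126, -0.0017, 0.0041], [-0.01, 0.01, 0.0])
([-0.0199, -0.0017, 0.0073], [-0.01, 0.01, 0.0])
([-0.0268, -0.0017, 0.0113], [-0.01, 0.01, 0.0])
([-0.0333, -0.0017, 0.016], [-0.01, 0.01, 0.0])
```

```bash
python3 - <<'E'
from h import *
for n in("wrist","side"):
    p,d=imaging.get_image(n); np.save(n+"3.npy",d)
    if n=="side": cv2.imwrite("pics/s3.png",cv2.resize(p[160:360,130:330],None,fx=3,fy=3,interpolation=cv2.INTER_CUBIC))
    else: cv2.imwrite("pics/w3.png",p)
E
```

```text
(no output)
```

View pics/w3.png

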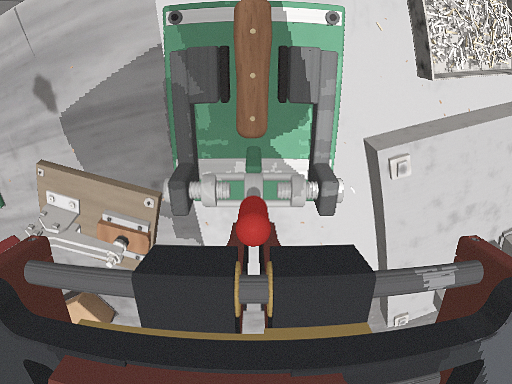

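View pics/s3.png

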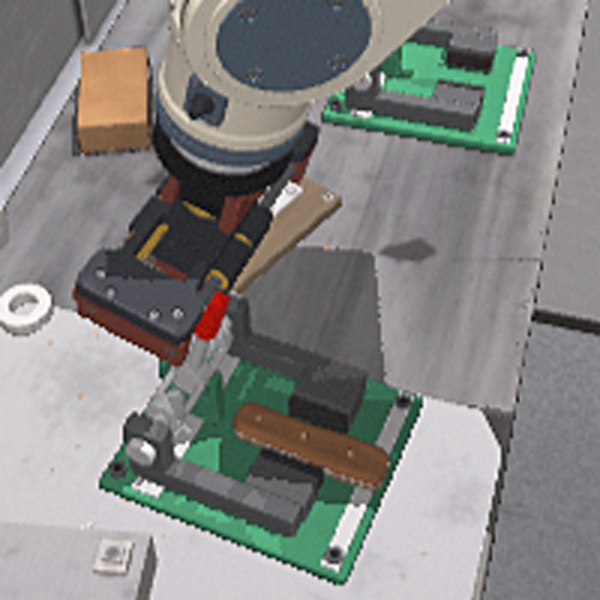

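The fingers squeezed past the grip. It now stands nearly upright just on the robot side of them, with its round end at (253,220) in the wrist picture. I'll open, back off until the fingers are behind the lever, shut, and push it over.

```bash
python3 -m creep '[[0,0,0,0,0,0,1],[0,0,0,0,0,0,1],[0,0,0,0,0,0,1],[0,0,0,0,0,0,1],[0,0,0,0,0,0,1]]' 15;python3 - <<'E'
from h import *
from cell import read_state
s=read_state(); where(s)
for n in("side",):
    p,d=imaging.get_image(n); g,r=masks(p); v,u=np.nonzero(r&((d>0)*255).astype(np.uint8)); P=depthpts(n,np.c_[u,v],d); P=P[P[:,1]>.1]
    q=P[:,:2]-o; C=np.c_[np.cos(yaw)*q[:,0]+np.sin(yaw)*q[:,1],-np.sin(yaw)*q[:,0]+np.cos(yaw)*q[:,1],P[:,2]]
    print(len(C),"lean",np.percentile(np.arctan2(C[:,0]-.045,C[:,2]-.055),[10,50,90]), C.min(0),C.max(0))
    cv2.imwrite("pics/s4.png",cv2.resize(p[160:360,130:330],None,fx=3,fy=3,interpolation=cv2.INTER_CUBIC))
for l,t in((-.55,.25),(-.65,.25)): print(tgt(l,t,s,.085))
E
```

```text
clock: 4.47
ee_pos: [0.5406, 0.1576, 0.1942]
ee_rot: [0.067, 0.99, -0.009, 0.125]
contact_force: [-0.9, -1.2, -0.2]
opening: 0.0473
lean -0.041 r 0.0801 y 0.0016 F [-0.9 -1.2 -0.2] M [ 0.07  0.09 -0.05] open 0.0473 [ 0.31  0.43  1.95 -0.21  0.54 -0.96]
51 lean [-0.37712075 -0.3466117  -0.25835986] [0.00979249 0.00210103 0.10974095] [0.03197159 0.00990792 0.15027874]
([0.0417, -0.0017, -0.0028], [-0.01, 0.01, 0.01])
([0.0497, -0.0017, 0.0001], [-0.01, 0.01, 0.01])
```

View pics/s4.png

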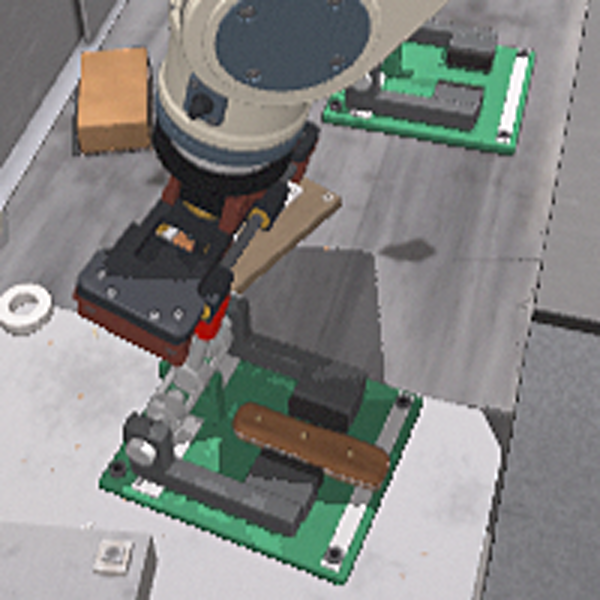

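```bash
python3 -m creep '[[0.014,0,0,0,0,0,0.3],[0.028,0,0,0,0,0,0.3],[0.042,0,0,0,0,0,0.3],[0.056,-0.001,0,0,0,0,-1],[0.056,-0.001,0,0,0,0,-1]]' 30; python3 -m creep '[[0,0,0,0,0,0,-1],[0,0,0,0,0,0,-1],[0,0,0,0,0,0,-1],[0,0,0,0,0,0,-1],[0,0,0,0,0,0,-1]]' 30; cat >> h.py <<'E'
def push(l,st,tilt=.25,rc=.08):
    u=np.array([np.sin(l),np.cos(l)]);n=np.array([-np.cos(l),np.sin(l)]);f=np.array([np.sin(tilt),-np.cos(tilt)]);q=np.array([np.cos(tilt),np.sin(tilt)])
    t=np.array([.045,.055])+rc*u+.008*n-.01*q-.08*f   # TCP
    p=w(t[0],0,t[1]); 
    T=R.from_quat(st['ee_rot']); return T.inv().apply(p-st['ee_pos']).round(4).tolist()
E
python3 - <<'E'
from h import *
from cell import read_state
s=read_state(); where(s)
for l in np.arange(-.3,1.0,.1): print(l.round(2),push(l,s))
p,d=imaging.get_image("wrist");cv2.imwrite("pics/w5.png",p)
E
```

```text
clock: 5.15
ee_pos: [0.4853, 0.1639, 0.1798]
ee_rot: [0.066, 0.99, -0.009, 0.124]
contact_force: [1.3, -0.2, -0.1]
opening: 0.0404
clock: 5.78
ee_pos: [0.4854, 0.1639, 0.1799]
ee_rot: [0.066, 0.99, -0.009, 0.124]
contact_force: [0.2, 0.8, -0.4]
opening: 0.0003
lean -0.731 r 0.0883 y 0.0003 F [ 0.2  0.8 -0.4] M [-0.03  0.08  0.03] open 0.0003 [ 0.36  0.4   2.07 -0.27  0.47 -0.86]
-0.3 [-0.0189, -0.0005, -0.0202]
-0.2 [-0.0268, -0.0005, -0.021]
-0.1 [-0.0349, -0.0006, -0.021]
0.0 [-0.0429, -0.0006, -0.0202]
0.1 [-0.0508, -0.0006, -0.0186]
0.2 [-0.0584, -0.0006, -0.0162]
0.3 [-0.0658, -0.0006, -0.0131]
0.4 [-0.0729, -0.0006, -0.0093]
0.5 [-0.0795, -0.0006, -0.0047]
0.6 [-0.0857, -0.0006, 0.0004]
0.7 [-0.0913, -0.0006, 0.0062]
0.8 [-0.0963, -0.0006, 0.0125]
0.9 [-0.1006, -0.0006, 0.0193]
```

View pics/w5.png

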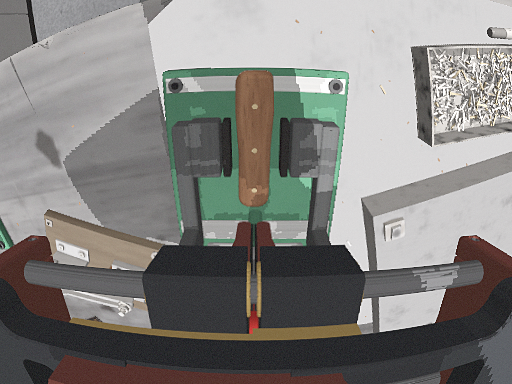

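The fingers are shut with the red grip beyond them at (254,322), so I can push.

```bash
python3 -m creep '[[-0.008,0,-0.010,0,0,0,-1],[-0.019,0,-0.018,0,0,0,-1],[-0.027,0,-0.020,0,0,0,-1],[-0.035,0,-0.020,0,0,0,-1],[-0.043,0,-0.0195,0,0,0,-1]]' 30
python3 - <<'E'
from h import *
from cell import read_state
s=read_state(); where(s)
for l in np.arange(0,1.0,.1): print(l.round(2),push(l,s))
E
```

```text
clock: 6.45
ee_pos: [0.5224, 0.159, 0.2095]
ee_rot: [0.066, 0.99, -0.009, 0.124]
contact_force: [-1.7, 0.6, 1.1]
opening: 0.0001
lean -0.223 r 0.0978 y 0.0005 F [-1.7  0.6  1.1] M [0.26 0.36 0.07] open 0.0001 [ 0.32  0.39  1.98 -0.21  0.56 -0.95]
0.0 [0.0006, -0.0006, -0.0007]
0.1 [-0.0072, -0.0006, 0.0009]
0.2 [-0.0149, -0.0006, 0.0033]
0.3 [-0.0223, -0.0006, 0.0064]
0.4 [-0.0294, -0.0006, 0.0103]
0.5 [-0.036, -0.0006, 0.0148]
0.6 [-0.0421, -0.0006, 0.02]
0.7 [-0.0477, -0.0006, 0.0257]
0.8 [-0.0527, -0.0006, 0.032]
0.9 [-0.0571, -0.0006, 0.0388]
```

Contact is light and in the expected direction (-1.7 N in x). Continuing.

```bash
python3 -m creep '[[-0.007,0,0.001,0,0,0,-1],[-0.015,0,0.0033,0,0,0,-1],[-0.0223,0,0.0065,0,0,0,-1],[-0.0294,0,0.0103,0,0,0,-1],[-0.036,0,0.0148,0,0,0,-1]]' 30
python3 - <<'E'
from h import *
from cell import read_state
s=read_state(); where(s)
for l in np.arange(.5,1.05,.1): print(l.round(2),push(l,s))
p,d=imaging.get_image("side");cv2.imwrite("pics/s6.png",cv2.resize(p[60:340,0:330],None,fx=2.4,fy=2.1,interpolation=cv2.INTER_CUBIC))
E
```

```text
clock: 7.08
ee_pos: [0.561, 0.1537, 0.2038]
ee_rot: [0.066, 0.99, -0.01, 0.124]
contact_force: [-3.1, 0.4, -0.1]
opening: 0.0007
lean 0.191 r 0.0913 y 0.0004 F [-3.1  0.4 -0.1] M [0.15 0.48 0.06] open 0.0007 [ 0.29  0.44  1.91 -0.19  0.57 -1.  ]
0.5 [0.0003, -0.0005, -0.0004]
0.6 [-0.0058, -0.0005, 0.0048]
0.7 [-0.0114, -0.0005, 0.0105]
0.8 [-0.0164, -0.0005, 0.0168]
0.9 [-0.0208, -0.0005, 0.0236]
1.0 [-0.0244, -0.0005, 0.0307]
```

View pics/s6.png

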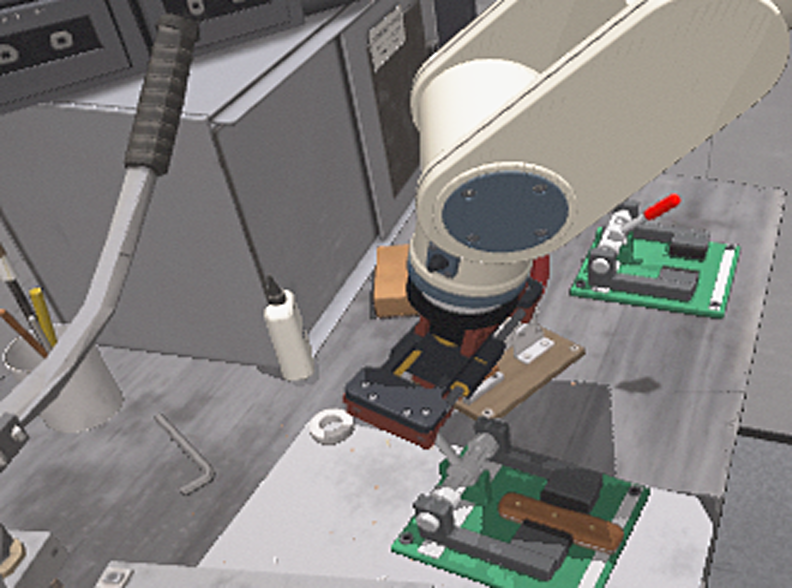

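The lever now leans away and the arm is well clear of the press lever. I'll push on to the stop.

```bash
python3 -m creep '[[-0.006,0,0.005,0,0,0,-1],[-0.0115,0,0.0105,0,0,0,-1],[-0.0165,0,0.017,0,0,0,-1],[-0.021,0,0.0236,0,0,0,-1]]' 30
python3 - <<'E'
from h import *
from cell import read_state
s=read_state(); where(s)
for l in np.arange(.8,1.15,.05): print(l.round(2),push(l,s))
E
```

```text
clock: 7.62
ee_pos: [0.5879, 0.15, 0.1855]
ee_rot: [0.066, 0.99, -0.01, 0.124]
contact_force: [-3.8, 0.9, 0.2]
opening: 0.0005
lean 0.557 r 0.0841 y 0.0004 F [-3.8  0.9  0.2] M [0.12 0.69 0.09] open 0.0005 [ 0.27  0.5   1.86 -0.19  0.56 -1.02]
0.8 [0.0054, -0.0005, -0.0076]
0.85 [0.0031, -0.0005, -0.0043]
0.9 [0.0011, -0.0005, -0.0008]
0.95 [-0.0009, -0.0005, 0.0027]
1.0 [-0.0026, -0.0005, 0.0063]
1.05 [-0.0041, -0.0005, 0.01]
1.1 [-0.0055, -0.0005, 0.0138]
```

```bash
python3 -m creep '[[-0.001,0,0.003,0,0,0,-1],[-0.0015,0,0.004,0,0,0,-1]]' 30
python3 - <<'E'
from h import *
from cell import read_state
s=read_state(); where(s)
for l in np.arange(.9,1.15,.05): print(l.round(2),push(l,s))
E
python3 -m creep '[[-0.001,0,0.002,0,0,0,-1],[-0.0015,0,0.003,0,0,0,-1]]' 30
```

```text
clock: 7.88
ee_pos: [0.5906, 0.1497, 0.1822]
ee_rot: [0.066, 0.99, -0.01, 0.124]
contact_force: [-6.5, 1.4, 9.8]
opening: 0.0007
lean 0.606 r 0.0828 y 0.0004 F [-6.5  1.4  9.8] M [0.14 0.81 0.01] open 0.0007 [ 0.27  0.51  1.86 -0.19  0.55 -1.02]
0.9 [0.0028, -0.0006, -0.0047]
0.95 [0.0009, -0.0006, -0.0011]
1.0 [-0.0008, -0.0005, 0.0025]
1.05 [-0.0024, -0.0005, 0.0062]
1.1 [-0.0037, -0.0005, 0.01]
clock: 8.12
ee_pos: [0.5915, 0.1496, 0.1812]
ee_rot: [0.067, 0.99, -0.01, 0.123]
contact_force: [-21.6, 1.8, 29.2]
opening: 0.0003
```

The force rises sharply to 36 N along (-0.6, 0.8), which is the lever's normal at lean 0.95, so it's at the stop. I'll retreat up and back, then check.

```bash
python3 -m creep '[[0.005,0,-0.01,0,0,0,-1],[0.015,0,-0.04,0,0,0,-1],[0.04,0,-0.09,0,0,0,-1],[0.08,0,-0.13,0,0,0,-1],[0.12,0,-0.15,0,0,0,-1]]' 30
python3 - <<'E'
from h import *
from cell import read_state
s=read_state(); where(s)
for n in("side","wrist","top"):
    p,d=imaging.get_image(n); g,r=masks(p); v,u=np.nonzero(r&((d>0)*255).astype(np.uint8))
    if n!="wrist":
      P=depthpts(n,np.c_[u,v],d); P=P[P[:,1]>.1]
      q=P[:,:2]-o; x=np.cos(yaw)*q[:,0]+np.sin(yaw)*q[:,1]
      if len(P): print(n,len(P),"lean",np.percentile(np.arctan2(x-.045,P[:,2]-.055),[10,50,90]),"r",np.hypot(x-.045,P[:,2]-.055).max())
    c={"side":p[150:360,130:330],"wrist":p,"top":p[140:250,100:390]}[n]
    k=min(780/c.shape[1],590/c.shape[0]); cv2.imwrite(f"pics/{n}9.png",cv2.resize(c,None,fx=k,fy=k,interpolation=cv2.INTER_CUBIC))
E
```

```text
clock: 8.75
ee_pos: [0.4395, 0.1709, 0.2993]
ee_rot: [0.067, 0.99, -0.009, 0.125]
contact_force: [-0.8, 0.4, 0.4]
opening: 0.0008
lean -0.516 r 0.2131 y 0.0012 F [-0.8  0.4  0.4] M [0.03 0.11 0.07] open 0.0008 [ 0.41  0.14  2.07 -0.19  0.73 -0.9 ]
side 168 lean [0.83574804 0.87556592 0.9391318 ] r 0.1018980945800938
top 80 lean [0.82114968 0.85122458 0.87808427] r 0.10175112911588766
```

View pics/side9.png

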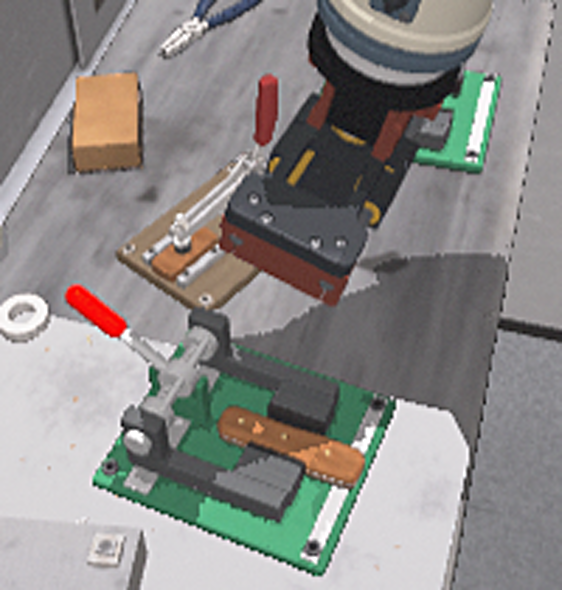

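View pics/wrist9.png

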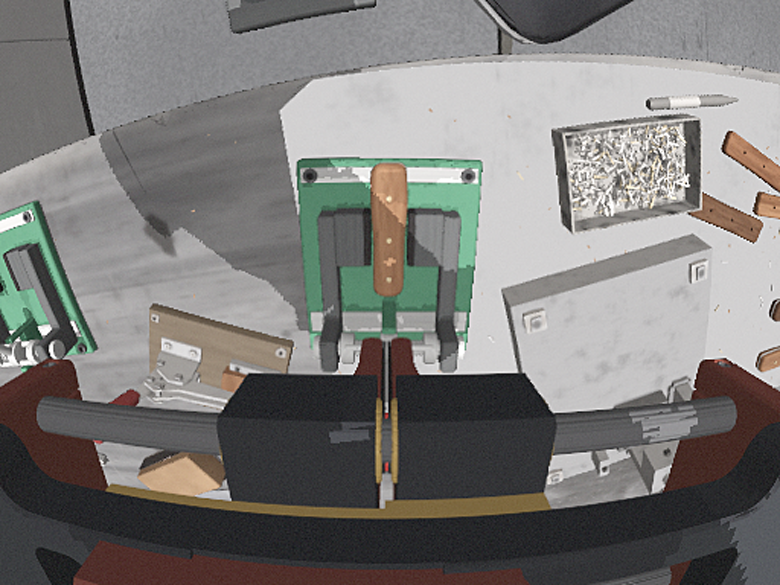

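View pics/top9.png

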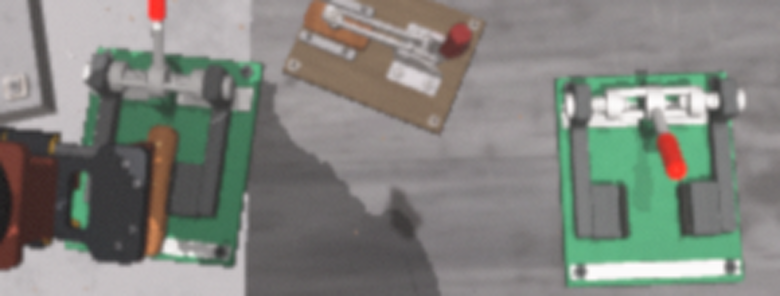

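The side picture shows the lever leaning right over, with the red grip at (95,310). In the wrist picture both pads meet the handle at (388,240), and in the top picture the empty clamp's lever is unmoved. The visible upper surface gives a lean of 0.85–0.94, which fits the 0.95 stop once the 8 mm grip radius is allowed for. Handing in.

```bash
python3 -c "
from cell import order; print(order.finish_job())"
```

```text
the job is handed in; nothing more can be done
None
```

The loaded clamp's lever is swung right over to its stop, and both jaws now hold the handle between their pads. I handed the job in at about 9 s on the robot's clock.

- **What happened:** My first try, pinching the red grip, slipped: the jaws closed past it with the lever part-way up. I backed the fingers off behind the lever, shut them, and pushed it over until it stopped.
- **At the stop:** The force rose sharply to about 36 N, square to the lever at its expected end angle. This was fingertip contact, and I then drew the arm clear.
- **Last checks:** After the arm withdrew, the camera images put the lever's lean at about 0.85–0.94 rad. That is read off its visible upper side, which I estimate sits up to 0.1 rad short of the centre line, so it fits the 0.95 stop. Both pads touch the handle, which still lies flat. The empty clamp's lever looked unmoved, and nothing had fallen. The arm was clear of everything, with contact forces under 1 N.

No final check disagreed, but I judged how tightly the pads grip only from the pictures and the lever angle.

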